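# Swing the ruler round the pin into the hold-down clip

## Task

Set the blue-gripped ruler for a cut on the green trimming board: pick it up by its grip and lay it flat on the robot's side of the brass pin, with a long edge just beside the pin near one end (within about a centimetre) and the other end slanting back towards the robot by about thirty degrees, clear of the orange clip, and let go. Then, without holding the grip, push the ruler's robot-side edge so that it stays flat and swings round the pin, until its other end is under the clip and its far edge rests against both the pin and the clip's back stop, with the ruler roughly centred between the two. Leave it there; do not disturb the eraser, the binder clip or the phone.

Things in the scene. Friction and masses are not known exactly. Their poses are not given: they have to be found in the camera images.
- board: green trimming board with a white grid, 240 (x) x 300 (y) x 8 mm, fixed to the desk; origin at the centre of its underside, x points across it away from the robot, y to the left along it. The cut line runs parallel to its y at x = +50 mm. A sheet of paper lies on it (glued, flat). The brass pin is at its left, the clip at its right.
- board_pin (a point): foot of the brass pivot pin, on its axis at the board's top surface (x +56, y +80, z 8 mm in the board's frame). The pin is 12 mm thick and 26 mm high, so its robot-side face is on the cut line.
- board_stop (a point): middle of the foot of the black back stop's robot-side face, at the board's top surface (x +50, y -85, z 8 mm in the board's frame), on the cut line. The stop is 34 mm wide along y; the orange tongue of the clip, as wide, reaches 32 mm from it towards the robot, 16 mm (underside) to 20 mm (top) above the board's top
- ruler_grip (a point): centre of the grip of the loose ruler, 21 mm above the ruler's underside; x along the ruler, y across it, z up. The blue grip bar, 80 long, 14 wide, 30 mm high, stands along the ruler's middle (top 36 mm above the underside). When the ruler is home this point is 25 mm on the robot's side of the cut line, midway between pin and stop (x +25, y about 0, z 29 mm in the board's frame)
- ruler: the same aluminium ruler, 220 x 50 x 6 mm, 0.13 to 0.25 kg, alike either way round; origin at the centre of its underside, same axes. Starts on the desk left of the board, pointing roughly away from the robot; home, it runs along the board's y. Pushed square to its edge near its middle it slides on the board and pivots on the pin; this takes under 5 N
- eraser: bystander: small blue and white eraser, 18 x 44 x 12 mm, loose, on the board's far left corner behind the pin; origin at the centre of its underside
- binder_clip: bystander: black binder clip, 14 x 32 x 34 mm, loose, on the board's far strip near the middle; origin at the centre of its underside
- phone: bystander: black smartphone, 152 x 75 x 9 mm, loose, on the desk to the right of the board; origin at the centre of its underside

How it is judged:
By the outcome, as a careful person would: the job done as asked, in the order asked, and still so for the second after the job is handed in, with the robot touching nothing.
It also fails if it takes over 58 s, if anything falls off the work surface, if the arm or the gripper's body presses on something with over 40 N, if the wrist force passes 120 N, or if a joint passes its speed limit or range.

## Robot

A 6-joint arm with a two-finger parallel gripper is mounted at the origin on a cart in front of the work surface, level with it; the furniture and walls round the work are solid. World frame = base frame: x ahead of the robot, y to its left, z up, the work surface at z = 0. Lengths are in m, angles in rad, forces in N, time in s.
With the tool pointing down it reaches from about 0.35 to 0.775 m from the base axis. Payload 7.3 kg.
Tool frame: the origin (TCP) lies on the centre line of the jaws, within the pads' length; the fingertips stand 11 mm ahead of it and the grasp point (between the pads) lies 8 mm behind it; z points along the fingers, y is the line along which they close (so a half turn about z gives the same grasp; the last joint's range is limited). The gripper opens to 92 mm and grips with 3 to 60 N. Pads are 19 mm wide; open, the fingers measure 130 mm over their backs; the gripper's body (75 mm by 190 mm) begins 47 mm behind the grasp point.
Start: joints at [-1.421, 0.342, 1.524, -0, 1.275, -0.146], TCP at [0.153, -0.502, 0.238] pointing down, gripper open.
Joint ranges: [-2.53, 2.53], [-0.77, 2.02], [0.04, 2.7], [-1, 4.14], [0.28, 2.66], [-3.11, 3.11]. Speed limits (rad/s): [2.57, 2.57, 3.14, 3.14, 3.14, 3.14].

## Interface

Orientations are given as [roll, pitch, yaw] about the fixed x, y, z axes, in that order (R = Rz(yaw) Ry(pitch) Rx(roll)).
In Python, from plant import env gives the robot as it stands.
- The arm moves only by the tool move_arm, never from a script. Its argument "increments" is text: rows parted by semicolons, each of 7 numbers parted by spaces: the shift along the tool's x, y, z scaled (see below), then the turn, a rotation vector about the tool's x, y, z scaled (see below), then the opening, from 0 (shut) to 1 (fully open). A call has 1 to 12 rows; each row shifts and turns the commanded pose from where the row before left it, along the tool's axes as they then stand; what a row does not reach is not made up. The controller multiplies each number of a shift by 10 cm and each number of a turn by pi rad. A row lasts 1/12 s, in which the tool goes at most 41.7 mm and 7.16 degrees, less where a joint would pass 70% of its speed; a pose out of reach is approached as far as the arm can. A call with a number of a shift or a turn outside -1 to 1 is refused whole. A call with a gripper value outside its range is refused whole. The fingers move at their own pace and stop on an object; "force" is the grip in N (left out, the last holds). Time passes only in rows, so rows that do not move let the fingers close. It gives the time, the measured TCP pose, the force, the opening and the grip force at its end, in the units of the state.
- env.state(): the state, without advancing time (a new reading comes with each control period).
- env.read_camera(name): name is "scene" or "top"; returns a dict with "color" (420x560x3 uint8, red, green, blue), "fovy" (degrees; the focal length in pixels is half the picture's height over the tangent of half this angle, whatever the lens; pixels are square), "cx", "cy" (the principal point, pixels), "k1" (the pictures are not rectified: a ray, as slopes to the right and down, at radius r is drawn at 1 + k1 r^2 times it, then the intrinsics apply), "pose" (4x4, takes a point from camera to world coordinates). Camera axes: x right, y up, looking along -z (the intrinsics and any distortion apply to the point x, -y, -z); pixel columns grow to the right and rows downward; lengths in m; the calibration is good to about 2 mm. A picture is of the moment at which its call begins. There is no depth.
- env.hand_in(): hands the job in; it is judged then, once.
Trained networks look in a picture, given as the dict that the camera call returned (one of the last four; its "shot" number tells which), for a name from the list of things; names that differ only in an ending like _2 or _b are one class to them, and where a whole thing is asked for, a point or a joint stands for the part that bears it (a point fixed in the world has none). Each returns a list of dicts, best first, with "score" (0 to 1); they miss things now and then, are a little off and sometimes report something else, mostly with a low value. They report only what shows in the picture. A call takes as long as a camera call.
- env.look_for(picture, query): "uv" ([column, row] in pixels, amid what is visible of it).
- env.cut_out(picture, query): "pixels" (420x560 bool, what is visible of it) and "uv" ([column, row] in pixels, amid what is visible of it).
The state is a dict: "t": time; "joints": joint angles; "joint_vel": joint speeds; "effort": joint torques, N m; "tcp_pos": TCP position; "orientation": TCP orientation; "ft_force": force on the tool from outside, world axes, zero at the start; "moment": the same for the moment, N m; "grip_width": finger opening in m; "grasp_force": force on a finger pad.
Only numpy, scipy, OpenCV 4.12 (cv2) and the standard library are available. Lean on these libraries where they do the work, as an engineer would, in place of code of your own. Each camera call takes 0.05 s, during which the arm holds its last target. There are 200 camera calls.

## Working session

There is one attempt and no reset: what is moved stays moved. The work goes in short steps, Python scripts to look and compute and a tool call to move; the robot and the scene stay as the last step left them, time stands still between calls to the robot, and variables do not carry over. Pictures are saved under pics/ and viewed, at most 10 in all, crops included, and the job is handed in when it is done.

Besides the shell and the picture viewer there is one more tool, called after "Emit:" as name(argument=value, ...), one argument or row to a line, values as JSON. move_arm: Moves the arm, as the interface text tells. Its arguments: {"type":"object","properties":{"increments":{"type":"string"},"force":{"type":"number"}},"required":["increments"]}

```bash
mkdir -p pics; cat > h.py <<'E'
import numpy as np, cv2
from plant import env
def cam(n):
    p=env.read_camera(n); return p
def K(p):
    f=p["color"].shape[0]/2/np.tan(np.radians(p["fovy"])/2)
    return np.array([[f,0,p["cx"]],[0,f,p["cy"]],[0,0,1.]])
def ray(p,uv):
    k=K(p); d=np.array([(uv[0]-k[0,2])/k[0,0],(uv[1]-k[1,2])/k[0,0]]); s=d.copy()
    for _ in range(30): s=d/(1+p["k1"]*(s@s))
    P=np.array(p["pose"]); return P[:3,3],P[:3,:3]@np.array([s[0],-s[1],-1])
def onz(p,uv,z):
    o,d=ray(p,uv); return o+d*(z-o[2])/d[2]
def proj(p,X):
    P=np.array(p["pose"]); c=P[:3,:3].T@(np.array(X)-P[:3,3]); s=np.array([c[0],-c[1]])/-c[2]
    s=s*(1+p["k1"]*(s@s)); k=K(p); return s*k[0,0]+k[:2,2]
def tri(a,ua,b,ub):
    o1,d1=ray(a,ua);o2,d2=ray(b,ub); A=np.c_[d1,-d2]; t=np.linalg.lstsq(A,o2-o1,rcond=None)[0]
    x,y=o1+t[0]*d1,o2+t[1]*d2; return (x+y)/2,np.linalg.norm(x-y)
def save(p,n,roi=None,s=1):
    c=p["color"][:,:,::-1]
    if roi: c=c[roi[1]:roi[3],roi[0]:roi[2]]
    cv2.imwrite("pics/"+n,cv2.resize(c,None,fx=s,fy=s,interpolation=cv2.INTER_CUBIC))
E
python3 - <<'E'
from h import *
np.set_printoptions(precision=4,suppress=True)
a=cam("top");b=cam("scene");save(a,"t0.png");save(b,"s0.png")
for p in(a,b):print(p["fovy"],p["cx"],p["cy"],p["k1"],np.array(p["pose"]))
for n in["board","board_pin","board_stop","ruler_grip","ruler","eraser","binder_clip","phone"]:
    r=[env.look_for(p,n)[:2] for p in(a,b)]
    print(n,[[(np.round(x["uv"],1),round(x["score"],2)) for x in q] for q in r], tri(a,r[0][0]["uv"],b,r[1][0]["uv"]) if r[0] and r[1] else "")
s=env.state();print({k:np.round(v,3) for k,v in s.items()})
E
```

```text
47.77340620774044 284.0704772031764 204.10708916444378 0.01616314421544731 [[-0.0151  0.984  -0.1773  0.3827]
 [-0.9999 -0.0139  0.0081 -0.0688]
 [ 0.0055  0.1774  0.9841  1.1965]
 [ 0.      0.      0.      1.    ]]
48.376108436128526 280.5181228329872 212.33417650739037 -0.14515606405823897 [[-0.774   0.4895 -0.4016  0.1455]
 [-0.6331 -0.5882  0.5031  0.4398]
 [ 0.01    0.6437  0.7652  0.8255]
 [ 0.      0.      0.      1.    ]]
board [[(array([312.7, 218.9]), 0.81)], [(array([302.9, 206.7]), 0.61)]] (array([ 0.5567, -0.1533, -0.0073]), np.float64(0.007611717512997934))
board_pin [[(array([316.8, 218.8]), 0.78)], [(array([301.7, 206.6]), 0.81), (array([239.1, 215.9]), 0.56)]] (array([ 0.5623, -0.1631, -0.0212]), np.float64(0.00010879122778395252))
board_stop [[(array([174.6, 241.5]), 0.74), (array([316.1, 220.3]), 0.59)], [(array([300.9, 203. ]), 0.83)]] (array([0.4306, 0.1036, 0.3441]), np.float64(0.08692350863378134))
ruler_grip [[(array([176.9, 239.3]), 0.9)], [(array([209.7, 321.5]), 0.56)]] (array([ 0.5136,  0.1962, -0.0116]), np.float64(0.0011891217777057483))
ruler [[(array([174.2, 240. ]), 0.91), (array([313.9, 220.1]), 0.7)], [(array([214.2, 322.1]), 0.64)]] (array([ 0.506 ,  0.1973, -0.0001]), np.float64(0.009831031644866598))
eraser [[], [(array([239. , 212.8]), 0.46)]] 
binder_clip [[], []] 
phone [[(array([404.1, 215.7]), 0.57)], [(array([348.4, 150.9]), 0.72)]] (array([ 0.5696, -0.3818, -0.    ]), np.float64(0.012641105696353435))
{'t': np.float64(0.9), 'joints': array([-1.421,  0.342,  1.524, -0.   ,  1.275, -0.146]), 'joint_vel': array([ 0.   , -0.   ,  0.002,  0.001, -0.002,  0.   ]), 'effort': array([  0.   , -43.112, -24.448,   0.072,   0.048,   0.   ]), 'tcp_pos': array([ 0.153, -0.502,  0.238]), 'orientation': array([3.141, 0.   , 0.296]), 'ft_force': array([ 0.29 , -0.137, -0.216]), 'moment': array([ 0.027, -0.061,  0.045]), 'grasp_force': np.float64(0.0), 'grip_width': np.float64(0.092)}
```

View pics/t0.png

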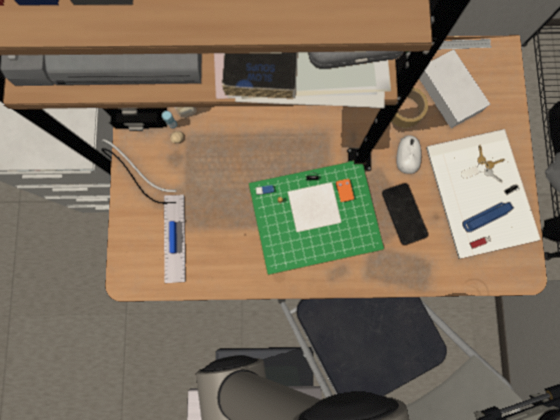

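View pics/s0.png

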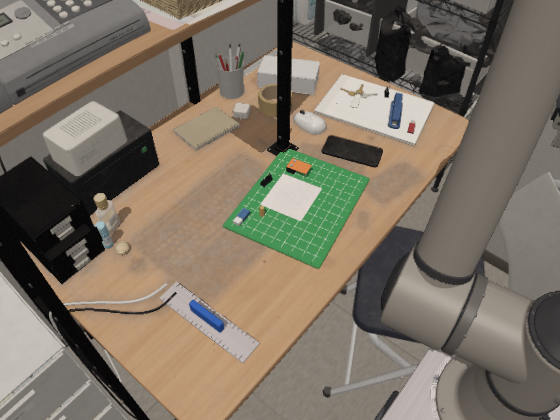

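The top view shows the ruler at about (174,238) with its blue grip, left of the board. The pin is at (281,200), the orange clip at (346,190), the eraser at (266,189), the binder clip at (313,177) and the phone at (404,213). In the scene view the ruler is at (210,318), the pin at (263,210) and the clip at (299,167).

```bash
cat >> h.py <<'E'
def biggest(m,roi):
    z=np.zeros_like(m,np.uint8); z[roi[1]:roi[3],roi[0]:roi[2]]=m[roi[1]:roi[3],roi[0]:roi[2]]
    cs=cv2.findContours(z,cv2.RETR_EXTERNAL,cv2.CHAIN_APPROX_NONE)[0]; return max(cs,key=cv2.contourArea)[:,0,:]
def rect(p,c,z):
    q=np.array([onz(p,u,z)[:2] for u in c])
    (x,y),(w,h),a=cv2.minAreaRect((q*1000).astype(np.float32))
    if w<h: w,h,a=h,w,a+90
    a=(a+90)%180-90   # yaw of long axis
    return np.round([x,y,w,h,a],1)
def green(p):
    h=cv2.cvtColor(p["color"],cv2.COLOR_RGB2HSV);return (h[...,0]>45)&(h[...,0]<85)&(h[...,1]>120)&(h[...,2]>50)
def blue(p):
    h=cv2.cvtColor(p["color"],cv2.COLOR_RGB2HSV);return (h[...,0]>100)&(h[...,0]<125)&(h[...,1]>140)&(h[...,2]>60)
def orange(p):
    h=cv2.cvtColor(p["color"],cv2.COLOR_RGB2HSV);return (h[...,0]<14)&(h[...,1]>190)&(h[...,2]>180)
def rul(p):
    r=env.cut_out(p,"ruler"); return r[0]["pixels"],r[0]["score"]
E
python3 - <<'E'
from h import *
np.set_printoptions(precision=4,suppress=True)
a=cam("top");b=cam("scene")
R={"a":[(235,150,400,290),(160,200,190,290),(335,170,360,210)],"b":[(210,140,380,280),(180,290,235,345),(280,155,320,180)]}
for p,k in((a,"a"),(b,"b")):
    print(k,"board",rect(p,biggest(green(p),R[k][0]),.008))
    for z in (.006,.036): print("grip",z,rect(p,biggest(blue(p),R[k][1]),z))
    print("clip",rect(p,biggest(orange(p),R[k][2]),.028))
    m,s=rul(p); print("ruler",s,rect(p,biggest(m,(0,0,560,420)),.006))
ga,gb=[biggest(blue(p),R[k][1]).mean(0) for p,k in((a,"a"),(b,"b"))]
print("grip tri",tri(a,ga,b,gb))
oa,ob=[biggest(orange(p),R[k][2]).mean(0) for p,k in((a,"a"),(b,"b"))]
print("clip tri",tri(a,oa,b,ob))
# brass pin tops
save(a,"t1.png",(240,150,400,280),5); save(b,"s1.png",(160,140,380,370),3)
E
```

```text
a board [ 568.5 -157.8  297.1  237.9  -78.6]
grip 0.006 [517.5 203.2  76.2  12.6   1.6]
grip 0.036 [514.1 196.3  74.3  12.3   1.6]
clip [ 604.1 -236.5    0.     0.     0. ]
ruler 0.59 [514.8 199.5 219.4  49.7   1.8]
b board [ 563.3 -152.9  298.2  237.   -78.6]
grip 0.006 [521.9 196.6  89.3  19.4   2. ]
grip 0.036 [508.1 205.5  86.   18.7   2. ]Traceback (most recent call last):
  File "<stdin>", line 8, in <module>
  File "h.py", line 26, in biggest
    cs=cv2.findContours(z,cv2.RETR_EXTERNAL,cv2.CHAIN_APPROX_NONE)[0]; return max(cs,key=cv2.contourArea)[:,0,:]
                                                                              ~~~^^^^^^^^^^^^^^^^^^^^^^^^
ValueError: max() iterable argument is empty
```

```bash
python3 - <<'E'
from h import *
np.set_printoptions(precision=4,suppress=True)
a=cam("top");b=cam("scene")
save(a,"t1.png",(240,150,400,280),4.5); save(b,"s1.png",(160,140,380,370),2.6)
print(a["color"][190,346],b["color"][167,299])
m,s=rul(b); print("ruler b",s,rect(b,biggest(m,(0,0,560,420)),.006))
ga=biggest(blue(a),(160,200,190,290)).mean(0);gb=biggest(blue(b),(180,290,235,345)).mean(0)
print("grip tri",ga,gb,tri(a,ga,b,gb))
A=np.radians(11.4);ex=np.array([np.cos(A),np.sin(A)]);ey=np.array([-ex[1],ex[0]])
for p,c in((a,(568.5,-157.8)),(b,(563.3,-152.9))):
    w=lambda x,y,z:np.r_[(np.array(c)+x*ex+y*ey),z]/1000
    print([np.round(proj(p,w(*q)),1) for q in((56,80,8),(56,80,34),(50,-85,8),(50-16,-85,28))])
# board corners triangulated
for nm,sx,sy in(("nl",-120,150),("nr",-120,-150),("fl",120,150),("fr",120,-150)):
    u=[]
    for p,c,roi in((a,(568.5,-157.8),(235,150,400,290)),(b,(563.3,-152.9),(210,140,380,280))):
        u.append(proj(p,np.r_[np.array(c)+sx*ex+sy*ey,8]/1000))
    print(nm,tri(a,u[0],b,u[1]))
E
```

```text
[224 117  58] [214 133  77]
ruler b 0.75 [512.6 201.6 221.1  51.9   1.7]
grip tri [172.4627 236.7612] [206.2468 315.3766] (array([0.516 , 0.2003, 0.0178]), np.float64(0.0011533177010044759))
[array([280., 200.]), array([280. , 198.1]), array([343.4, 188.9]), array([345.9, 193.3])]
[array([261.5, 215.2]), array([261.3, 207.8]), array([296.4, 170.9]), array([302.6, 167.3])]
nl (array([ 0.4204, -0.0347, -0.0019]), np.float64(0.0024849859928555342))
nr (array([ 0.48  , -0.331 , -0.0004]), np.float64(0.002737227262373682))
fl (array([ 0.658 ,  0.0132, -0.0017]), np.float64(0.0015812477066262992))
fr (array([ 0.7172, -0.2831, -0.0002]), np.float64(0.0019696998401614587))
```

View pics/t1.png

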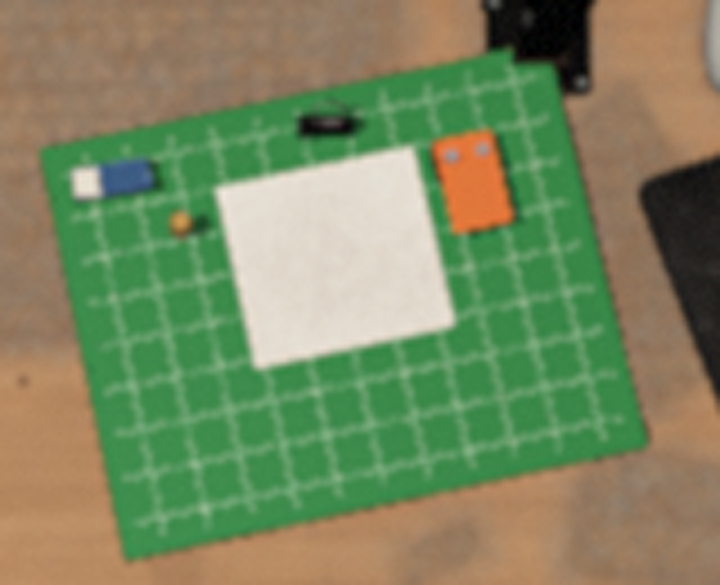

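View pics/s1.png

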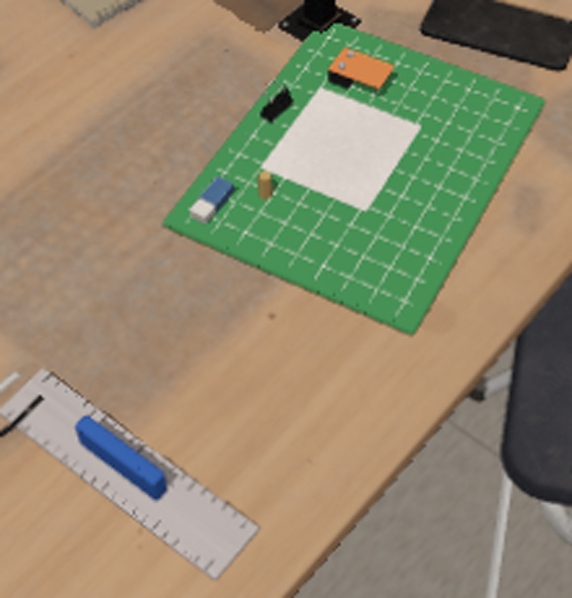

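The top crop has the pin top at full-image pixel (280,199.3), which agrees with the board fit. The clip is centred at about (345,190), the eraser at about (265,190), and a post base stands at the far right corner (360,160). The scene crop agrees. The grip is at about (0.5155, 0.200) with yaw 1.7°, and the board is at about (0.567, -0.157) with yaw 11.4°.

Emit:
move_arm(
  increments="0 0 0 0 0 0.0283 1;0 0 0 0 0 0.0283 1;0 0 0 0 0 0.0283 1;0.25 -0.3 0 0 0 0 1;0.25 -0.3 0 0 0 0 1;0.25 -0.3 0 0 0 0 1;0.25 -0.3 0 0 0 0 1;0.25 -0.3 0 0 0 0 1;0.25 -0.3 0 0 0 0 1;0.25 -0.3 0 0 0 0 1;0.25 -0.3 0 0 0 0 1;0.25 -0.3 0 0 0 0 1",
)

```text
t: 2.2
tcp_pos: [0.3709, -0.2242, 0.238]
orientation: [3.141, -0.0, 0.029]
ft_force: [1.5, -1.1, 0.6]
grip_width: 0.0916
grasp_force: 0.0
```

Emit:
move_arm(
  increments="0.132 -0.351 0.098 0 0 0 1;0.132 -0.351 0.098 0 0 0 1;0.132 -0.351 0.098 0 0 0 1;0.132 -0.351 0.098 0 0 0 1;0.132 -0.351 0.098 0 0 0 1;0.132 -0.351 0.098 0 0 0 1;0.132 -0.351 0.098 0 0 0 1;0.132 -0.351 0.098 0 0 0 1;0.132 -0.351 0.098 0 0 0 1;0.132 -0.351 0.098 0 0 0 1;0.132 -0.351 0.098 0 0 0 1;0.132 -0.351 0.098 0 0 0 1",
)

```text
t: 3.2
tcp_pos: [0.5165, 0.2019, 0.1196]
orientation: [3.141, -0.0, 0.029]
ft_force: [0.5, -0.6, 0.4]
grip_width: 0.0919
grasp_force: 0.0
```

Emit:
move_arm(
  increments="0 0.01 0.2 0 0 0 1;0 0 0.2 0 0 0 1;0 0 0.2 0 0 0 1;0 0 0.2 0 0 0 1;0 0 0.12 0 0 0 1;0 0 0.06 0 0 0 1;0 0 0 0 0 0 1",
)

```text
t: 3.78
tcp_pos: [0.5155, 0.1986, 0.0208]
orientation: [3.141, 0.003, 0.029]
ft_force: [-0.8, 0.5, 0.4]
grip_width: 0.0918
grasp_force: 0.0
```

Emit:
move_arm(
  increments="0 0 0 0 0 0 0;0 0 0 0 0 0 0;0 0 0 0 0 0 0;0 0 0 0 0 0 0;0 0 0 0 0 0 0;0 0 0 0 0 0 0;0 0 0 0 0 0 0;0 0 0 0 0 0 0",
  force=30,
)

```text
t: 4.45
tcp_pos: [0.5163, 0.1988, 0.0222]
orientation: [3.142, -0.0, 0.029]
ft_force: [0.5, -0.1, 0.7]
grip_width: 0.0425
grasp_force: 0.0
```

Emit:
move_arm(
  increments="0 0 0 0 0 0 0;0 0 0 0 0 0 0;0 0 0 0 0 0 0;0 0 0 0 0 0 0;0 0 0 0 0 0 0;0 0 0 0 0 0 0;0 0 0 0 0 0 0;0 0 0 0 0 0 0",
)

```text
t: 5.12
tcp_pos: [0.5162, 0.1989, 0.0221]
orientation: [3.142, 0.0, 0.029]
ft_force: [-0.5, 0.2, -1.1]
grip_width: 0.0136
grasp_force: 30.0
```

Emit:
move_arm(
  increments="0 0 -0.1 0 0 0 0;0 0 -0.2 0 0 0 0;0 0 -0.2 0 0 0 0;0 0 -0.2 0 0 0 0;0 0 -0.1 0 0 0 0;0 0 0 0 0 0 0",
)

```text
t: 5.62
tcp_pos: [0.5177, 0.1992, 0.1048]
orientation: [-3.141, -0.005, 0.029]
ft_force: [0.2, -0.3, -1.8]
grip_width: 0.0137
grasp_force: 30.0
```

```bash
python3 - <<'E'
from h import *
a=cam("top");b=cam("scene");s=env.state();print(s["tcp_pos"],s["orientation"],s["grip_width"],s["grasp_force"],s["ft_force"])
c=np.hstack([a["color"][100:330,100:380],b["color"][200:430-30+0,100:380][:200].repeat(1,0) if 0 else b["color"][190:420,100:380]])
cv2.imwrite("pics/g.png",cv2.resize(c[:,:,::-1],None,fx=1.4,fy=1.4))
# board-frame of eraser, pin from top
for p,c0 in((a,(568.5,-157.8)),):
    A=np.radians(11.4);M=np.array([[np.cos(A),np.sin(A)],[-np.sin(A),np.cos(A)]])
    for n,u,z in(("eraser corners nr",(240+155/4.5,150+188/4.5),.02),("eraser nl",(240+76/4.5,150+199/4.5),.02),("pin",(280,199.05),.021)):
        print(n,M@(onz(p,u,z)[:2]*1000-c0))
E
```

```text
[0.51596165 0.19876117 0.10191407] [3.14144630e+00 1.21915089e-04 2.91319863e-02] 0.013996295202671113 29.995215833187103 [ 0.1550303  -0.33513011 -1.68648104]
eraser corners nr [77.56104614 89.70431232]
eraser nl [ 80.76829757 134.42592565]
pin [56.06983382 79.94451132]
```

View pics/g.png

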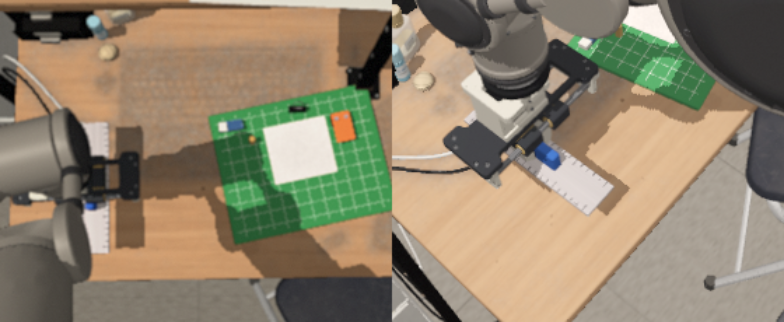

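The ruler is held by its grip and hangs level. In the left half of the picture it is under the gripper at about (95,190), and in the right half it is at about (560,170).

Emit:
move_arm(
  increments="0.018 0.2 0 0 0 0 0;0.018 0.28 0 0 0 0 0;0.018 0.28 0 0 0 0 0;0.018 0.28 0 0 0 0 0;0.018 0.28 0 0 0 0 0;0.018 0.3 0 0 0 0 0;0.018 0.3 0 0 0 0 0;0.018 0.3 0 0 0 0 0;0.018 0.3 0 0 0 0 0;0.018 0.3 0 0 0 0 0;0.018 0.3 0 0 0 0 0;0.018 0.218 0 0 0 0 0",
)

```text
t: 6.72
tcp_pos: [0.5466, -0.1364, 0.1004]
orientation: [-3.141, 0.003, 0.028]
ft_force: [-0.1, 0.6, -0.9]
grip_width: 0.0137
grasp_force: 30.0
```

Emit:
move_arm(
  increments="0 0 0 0 0 -0.0323 0;0 0 0 0 0 -0.0323 0;0 0 0 0 0 -0.0323 0;0 0 0 0 0 -0.0323 0;0 0 0 0 0 -0.0323 0;0 0 0 0 0 -0.0323 0;0 0 0 0 0 -0.0323 0;0 0 0 0 0 -0.0323 0;0 0 0 0 0 -0.0323 0;0 0 0 0 0 -0.0323 0;0 0 0 0 0 -0.0323 0;0 0 0 0 0 -0.0323 0",
)

```text
t: 7.72
tcp_pos: [0.5465, -0.1338, 0.1003]
orientation: [-3.138, -0.0, 1.252]
ft_force: [0.4, 0.2, -1.9]
grip_width: 0.0136
grasp_force: 30.0
```

Emit:
move_arm(
  increments="0 0 0.15 0 0 0 0;0 0 0.15 0 0 0 0;0 0 0.1 0 0 0 0;0 0 0.05 0 0 0 0;0 0 0 0 0 0 0;0 0 0 0 0 0 0",
)

```text
t: 8.22
tcp_pos: [0.5474, -0.1342, 0.0567]
orientation: [-3.141, 0.0, 1.247]
ft_force: [0.0, 0.1, -1.0]
grip_width: 0.0141
grasp_force: 30.0
```

```bash
python3 - <<'E'
from h import *
a=cam("top");b=cam("scene");s=env.state();print(s["tcp_pos"],s["orientation"],s["grip_width"],s["grasp_force"],s["ft_force"])
c=np.hstack([a["color"][110:310,210:410],b["color"][100:300,190:390]])
cv2.imwrite("pics/p.png",cv2.resize(c[:,:,::-1],None,fx=2,fy=2,interpolation=cv2.INTER_CUBIC))
E
```

```text
[ 0.54794905 -0.13433714  0.05761831] [3.14056345e+00 1.27436921e-04 1.24677280e+00] 0.013582084094310491 29.995155036449432 [ 0.1718697  -0.20011759 -1.58297541]
```

View pics/p.png

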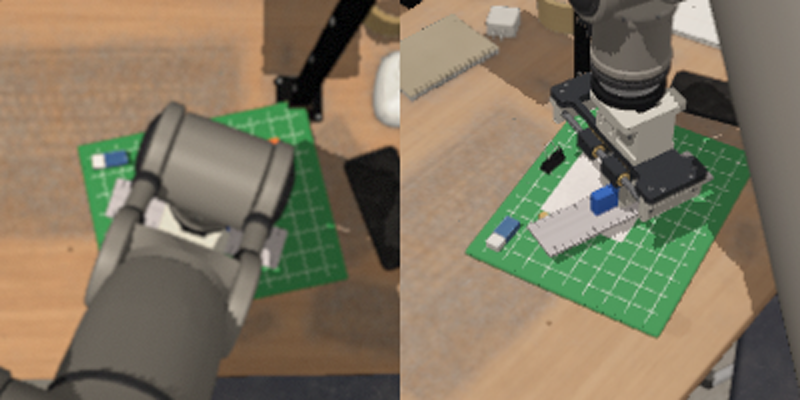

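The ruler hovers over the board. In the right half the pin tip shows just beyond its far edge at about (545,215), and the slant looks right.

Emit:
move_arm(
  increments="0 0 0.1 0 0 0 0;0 0 0.1 0 0 0 0;0 0 0.04 0 0 0 0;0 0 0.02 0 0 0 0;0 0 0 0 0 0 0;0 0 0 0 0 0 0",
)

```text
t: 8.82
tcp_pos: [0.5475, -0.1342, 0.0309]
orientation: [-3.141, 0.0, 1.247]
ft_force: [0.5, 1.3, -2.0]
grip_width: 0.0139
grasp_force: 30.0
```

Emit:
move_arm(
  increments="0 0 0.007 0 0 0 0;0 0 0 0 0 0 0;0 0 0 0 0 0 0.2;0 0 0 0 0 0 0.45;0 0 0 0 0 0 0.45;0 0 0 0 0 0 0.45;0 0 0 0 0 0 0.45;0 0 0 0 0 0 0.45;0 0 0 0 0 0 0.45;0 0 0 0 0 0 0.45",
)

```text
t: 9.65
tcp_pos: [0.5476, -0.1342, 0.0304]
orientation: [3.141, 0.0, 1.247]
ft_force: [-0.6, 0.3, -0.3]
grip_width: 0.0413
grasp_force: 0.0
```

Emit:
move_arm(
  increments="0 0 -0.1 0 0 0 0.45;0 0 -0.2 0 0 0 0.45;0 0 -0.3 0 0 0 0.45;0 0 -0.3 0 0 0 0.2;0 0 -0.1 0 0 0 0;0 0 0 0 0 0 0",
)

```text
t: 10.15
tcp_pos: [0.5492, -0.1348, 0.134]
orientation: [3.135, 0.0, 1.247]
ft_force: [0.7, -0.2, -0.4]
grip_width: 0.0255
grasp_force: 0.0
```

Emit:
move_arm(
  increments="0 -0.2 0 0 0 0 0;0 -0.25 0 0 0 0 0;0 -0.2 0 0 0 0 0;0 -0.15 0 0 0 0 0;0 0 0 0 0 0 0;0 0 0 0 0 0 0",
)

```text
t: 10.65
tcp_pos: [0.4711, -0.1085, 0.1298]
orientation: [-3.14, -0.0, 1.247]
ft_force: [0.6, -0.5, -0.5]
grip_width: 0.0005
grasp_force: 0.0
```

```bash
python3 - <<'E'
from h import *
a=cam("top");b=cam("scene");s=env.state();print(s["tcp_pos"],s["orientation"],s["grip_width"],s["ft_force"])
c=np.hstack([a["color"][110:310,210:410],b["color"][100:300,190:390]])
cv2.imwrite("pics/q.png",cv2.resize(c[:,:,::-1],None,fx=2,fy=2,interpolation=cv2.INTER_CUBIC))
for p in(a,b):
    for q in env.cut_out(p,"ruler")[:1]: print(q["score"],rect(p,biggest(q["pixels"],(0,0,560,420)),.014))
E
```

```text
[ 0.47237053 -0.10900765  0.13007187] [3.14129565e+00 6.34885588e-05 1.24665291e+00] 0.000561346656241433 [ 0.28212534 -0.33624006 -0.15502009]
0.61 [595.3 -41.6  14.5   7.2 -45.2]
0.9 [ 549.3 -117.5  191.7   58.9   72.6]
```

View pics/q.png

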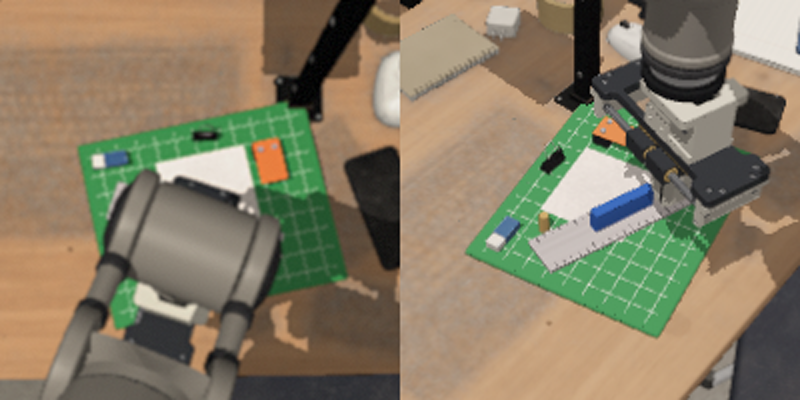

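The ruler lies flat on the board with its far edge just beside the pin at about (545,225) in the right half, slanting back clear of the clip. Next I lower the closed fingers behind the near edge.

Emit:
move_arm(
  increments="0 0 0.25 0 0 0 0;0 0 0.3 0 0 0 0;0 0 0.3 0 0 0 0;0 0 0.15 0 0 0 0;0 0 0.08 0 0 0 0;0 0 0 0 0 0 0;0 0 0 0 0 0 0",
)

```text
t: 11.43
tcp_pos: [0.4723, -0.109, 0.0226]
orientation: [3.141, 0.0, 1.247]
ft_force: [0.2, 0.0, -0.2]
grip_width: 0.0005
grasp_force: 0.0
```

Emit:
move_arm(
  increments="0 0.06 0 0 0 0 0;0 0.06 0 0 0 0 0;0 0.06 0 0 0 0 0;0 0.06 0 0 0 0 0;0 0.04 0 0 0 0 0;0 0.02 0 0 0 0 0;0 0 0 0 0 0 0",
)

```text
t: 12.02
tcp_pos: [0.5007, -0.1185, 0.0225]
orientation: [3.141, 0.0, 1.247]
ft_force: [0.0, -0.2, 0.7]
grip_width: 0.0006
grasp_force: 0.0
```

```bash
python3 - <<'E'
from h import *
b=cam("scene");s=env.state();print(s["tcp_pos"],s["orientation"],s["ft_force"])
save(b,"r.png",(230,110,390,240),4.5)
E
```

```text
[ 0.50018973 -0.11830886  0.02235666] [-3.14149211e+00  7.72103616e-05  1.24677559e+00] [-0.04090447 -0.92252599  0.70632373]
```

View pics/r.png

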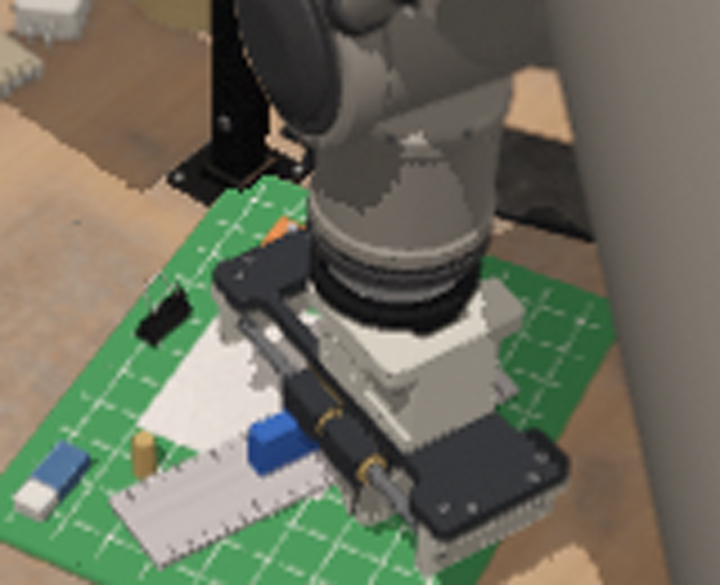

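The pin is at (145,455) in this crop, a few mm beyond the ruler's far edge. The fingers are down behind the near edge.

Emit:
move_arm(
  increments="0 0 0.015 0 0 0 0;0 0.02 0 0 0 0 0;0 0.02 0 0 0 0 0;0 0.02 0 0 0 0 0;0 0.02 0 0 0 0 0;0 0.02 0 0 0 0 0;0 0.01 0 0 0 0 0;0 0 0 0 0 0 0",
)

```text
t: 12.73
tcp_pos: [0.5108, -0.1219, 0.0209]
orientation: [3.141, 0.0, 1.247]
ft_force: [-0.0, -0.1, 0.6]
grip_width: 0.0006
grasp_force: 0.0
```

Emit:
move_arm(
  increments="-0.0194 0.0215 0 0 0 -0.00833 0;-0.0194 0.0215 0 0 0 -0.00833 0;-0.0194 0.0215 0 0 0 -0.00833 0;-0.0194 0.0215 0 0 0 -0.00833 0;-0.0194 0.0215 0 0 0 -0.00833 0;-0.0194 0.0215 0 0 0 -0.00833 0;-0.0194 0.0215 0 0 0 -0.00833 0;-0.0194 0.0215 0 0 0 -0.00833 0;0 0 0 0 0 0 0",
)

```text
t: 13.48
tcp_pos: [0.5236, -0.1409, 0.0208]
orientation: [-3.141, -0.0, 1.457]
ft_force: [-1.4, 0.1, 1.2]
grip_width: 0.0005
grasp_force: 0.5
```

```bash
python3 - <<'E'
from h import *
b=cam("scene");s=env.state();print(s["tcp_pos"],s["orientation"],s["ft_force"])
save(b,"v.png",(230,110,390,240),4.5)
# pin-frame position of TCP
A=np.radians(11.4);M=np.array([[np.cos(A),np.sin(A)],[-np.sin(A),np.cos(A)]])
print(M@(np.array(s["tcp_pos"][:2])*1000-[568,-158.5]))
q=env.cut_out(b,"ruler")[0];print(q["score"],rect(b,biggest(q["pixels"],(0,0,560,420)),.014))
E
```

```text
[ 0.52350227 -0.14081292  0.02085318] [-3.14118297e+00 -9.01318936e-06  1.45551051e+00] [-0.37521278  1.0113748  -0.10280958]
[-40.12386368  26.13344313]Traceback (most recent call last):
  File "<stdin>", line 7, in <module>
IndexError: list index out of range
```

View pics/v.png

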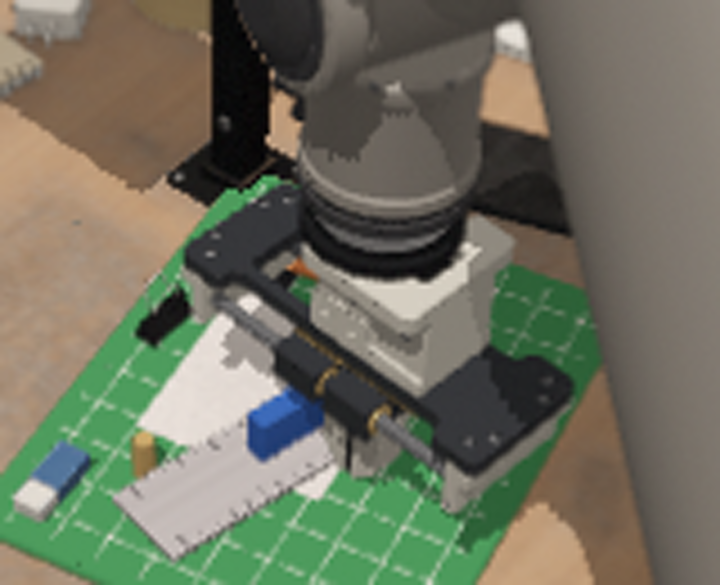

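The ruler has swung about 12° and its far edge is close to the pin at (145,455). I keep going.

Emit:
move_arm(
  increments="-0.0194 0.0215 0 0 0 -0.00833 0;-0.0194 0.0215 0 0 0 -0.00833 0;-0.0194 0.0215 0 0 0 -0.00833 0;-0.0194 0.0215 0 0 0 -0.00833 0;-0.0194 0.0215 0 0 0 -0.00833 0;-0.0194 0.0215 0 0 0 -0.00833 0;-0.0194 0.0215 0 0 0 -0.00833 0;-0.0194 0.0215 0 0 0 -0.00833 0;-0.0194 0.0215 0 0 0 -0.00833 0;0 0 0 0 0 0 0",
)

```text
t: 14.42
tcp_pos: [0.5429, -0.1585, 0.0209]
orientation: [-3.141, 0.0, 1.692]
ft_force: [-0.3, 0.4, -0.0]
grip_width: 0.0002
grasp_force: 0.5
```

```bash
cat > st.py <<'E'
from h import *
b=cam("scene");s=env.state()
A=np.radians(11.4);M=np.array([[np.cos(A),np.sin(A)],[-np.sin(A),np.cos(A)]])
print(s["tcp_pos"],s["orientation"],"Fboard",M@np.array(s["ft_force"])[:2],"tcp board",M@(np.array(s["tcp_pos"][:2])*1000-[568,-158.5]))
E
python3 st.py
```

```text
[ 0.54280267 -0.15840248  0.02088377] [3.14156245e+00 1.23988233e-04 1.69054896e+00] Fboard [-1.48223943  0.4574098 ] tcp board [-24.68093991   5.07603414]
```

Emit:
move_arm(
  increments="-0.0194 0.0215 0 0 0 -0.00833 0;-0.0194 0.0215 0 0 0 -0.00833 0;-0.0194 0.0215 0 0 0 -0.00833 0;0 0 0 0 0 0 0;0 0 0 0 0 0 0",
)

```text
t: 14.88
tcp_pos: [0.55, -0.1632, 0.0209]
orientation: [3.141, 0.0, 1.769]
ft_force: [-0.4, -0.5, 0.6]
grip_width: 0.0005
grasp_force: 0.2
```

```bash
python3 st.py; python3 st.py|tail -1
```

```text
[ 0.55001352 -0.16319187  0.02091957] [3.14139430e+00 2.92676581e-04 1.76871539e+00] Fboard [-0.31330084 -0.32447299] tcp board [-18.5590069   -1.04414791]
[ 0.55001764 -0.16317839  0.0209332 ] [3.14139910e+00 2.58371232e-04 1.76902011e+00] Fboard [-0.17713233  0.46569558] tcp board [-18.552308    -1.03174584]
```

Emit:
move_arm(
  increments="0 0.005 0 0 0 0 0;0 0.005 0 0 0 0 0;0 0 0 0 0 0 0;0 0 0 0 0 0 0",
)

```text
t: 15.32
tcp_pos: [0.5508, -0.163, 0.0209]
orientation: [-3.141, -0.0, 1.77]
ft_force: [-1.9, -0.7, 1.1]
grip_width: 0.0002
grasp_force: 0.9
```

Emit:
move_arm(
  increments="0 0.005 0 0 0 0 0;0 0.005 0 0 0 0 0;0 0 0 0 0 0 0;0 0 0 0 0 0 0",
)

```text
t: 15.65
tcp_pos: [0.5521, -0.1629, 0.0209]
orientation: [3.141, 0.0, 1.77]
ft_force: [-1.0, -1.3, -0.3]
grip_width: 0.0004
grasp_force: 0.6
```

```bash
python3 st.py; python3 - <<'E'
from h import *
b=cam("scene");save(b,"w.png",(230,110,390,240),4.5)
E
```

```text
[ 0.55209956 -0.16287921  0.02090995] [3.14146195e+00 1.76705854e-04 1.77011477e+00] Fboard [-1.98849222 -0.6065793 ] tcp board [-16.45232837  -1.14997074]
```

View pics/w.png

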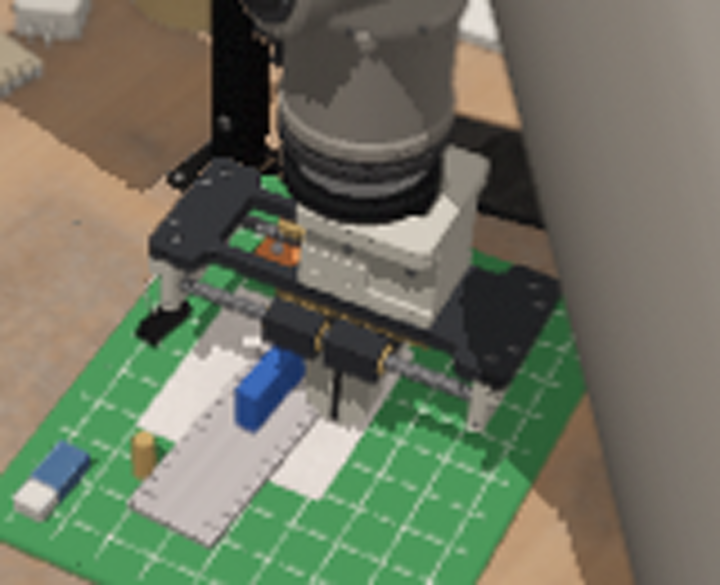

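The ruler is now close to parallel with the cut line, with the pin at (145,455) at its far edge. I keep pushing gently until the force rises.

Emit:
move_arm(
  increments="0 0.005 0 0 0 0 0;0 0.005 0 0 0 0 0;0 0 0 0 0 0 0;0 0 0 0 0 0 0",
)

```text
t: 16.08
tcp_pos: [0.5531, -0.1626, 0.0209]
orientation: [3.141, 0.0, 1.77]
ft_force: [-1.9, -0.8, 1.0]
grip_width: 0.0007
grasp_force: 0.6
```

Emit:
move_arm(
  increments="0 0.005 0 0 0 0 0;0 0.005 0 0 0 0 0;0 0 0 0 0 0 0;0 0 0 0 0 0 0",
)

```text
t: 16.42
tcp_pos: [0.554, -0.1624, 0.0209]
orientation: [3.142, 0.0, 1.77]
ft_force: [-0.3, -0.5, 1.4]
grip_width: 0.0006
grasp_force: 0.7
```

```bash
python3 st.py; python3 - <<'E'
from h import *
a=cam("top");b=cam("scene")
for p in(a,b):
    for n in("ruler","ruler_grip"):
        q=env.cut_out(p,n)[:1]
        for x in q: print(n,x["score"],x["uv"],rect(p,biggest(x["pixels"],(0,0,560,420)),.014))
# ruler corner/grip prediction in b if home; grip blue centroid
C=np.array([565.5,-157.0]);A=np.radians(11.4);ex=np.array([np.cos(A),np.sin(A)]);ey=np.array([-ex[1],ex[0]])
w=lambda x,y,z:np.r_[C+x*ex+y*ey,z]/1000
print("left corners home",[proj(b,w(x,107.5,14)) for x in(0,50)],"grip left-end",[proj(b,w(25,37.5,z)) for z in(14,44)],"pin",proj(b,w(56,80,8)),proj(b,w(56,80,34)))
E
```

```text
[ 0.55406497 -0.16246086  0.02093776] [3.14144689e+00 1.59561440e-04 1.77014426e+00] Fboard [-1.56813268 -0.93542099] tcp board [-14.44300496  -1.12835273]
ruler 0.56 [278.2, 214.0] [575.  -71.   52.1  51.7   8.8]
ruler_grip 0.63 [278.1, 212.4] [581.9 -61.7  63.4  40.5 -31.5]
ruler 0.84 [284.7, 208.2] [ 577.2 -106.7  138.4   55.1  -81.8]
ruler_grip 0.84 [278.4, 208.1] [ 577.2 -106.8  134.6   53.5  -83.5]
left corners home [array([277.99380468, 229.62695949]), array([258.22948734, 221.23431103])] grip left-end [array([282.72865525, 204.43201246]), array([282.9098939, 195.6875028])] pin [261.9787145  213.66204806] [261.74280408 206.20384167]
```

Emit:
move_arm(
  increments="0 0.007 0 0 0 0 0;0 0.007 0 0 0 0 0;0 0 0 0 0 0 0;0 0 0 0 0 0 0",
)

```text
t: 17.1
tcp_pos: [0.5554, -0.1622, 0.0209]
orientation: [3.142, 0.0, 1.77]
ft_force: [-0.5, -1.5, 1.7]
grip_width: 0.0005
grasp_force: 0.8
```

Emit:
move_arm(
  increments="0 0.007 0 0 0 0 0;0 0.007 0 0 0 0 0;0 0 0 0 0 0 0;0 0 0 0 0 0 0",
)

```text
t: 17.43
tcp_pos: [0.5568, -0.1619, 0.0209]
orientation: [3.142, 0.0, 1.77]
ft_force: [-1.9, -1.7, 0.4]
grip_width: 0.0005
grasp_force: 1.0
```

```bash
python3 st.py; python3 - <<'E'
from h import *
b=cam("scene")
# measure ruler left end & edges by mask
x=env.cut_out(b,"ruler")[0];c=biggest(x["pixels"],(0,0,560,420))
q=np.array([onz(b,u,.014)[:2]*1000 for u in c]);A=np.radians(11.4);M=np.array([[np.cos(A),np.sin(A)],[-np.sin(A),np.cos(A)]])
B=(q-[565.5,-157])@M.T
for y0 in(60,70,80,90,100):
    s=B[abs(B[:,1]-y0)<4]; print(y0,s[:,0].min().round(1),s[:,0].max().round(1))
print("left end",B[:,1].max())
E
```

```text
[ 0.55680813 -0.16190732  0.02094444] [3.14141264e+00 1.54475069e-04 1.77013122e+00] Fboard [-1.12768773 -1.20885099] tcp board [-11.64454917  -1.12793762]
60 -2.2 50.5
70 -2.2 50.1
80 -1.6 50.4
90 -2.3 51.5
100 -3.1 51.7
left end 116.38312993378347
```

Emit:
move_arm(
  increments="0 0.007 0 0 0 0 0;0 0.007 0 0 0 0 0;0 0 0 0 0 0 0;0 0 0 0 0 0 0",
)

```text
t: 17.92
tcp_pos: [0.5581, -0.1617, 0.0209]
orientation: [-3.142, 0.0, 1.77]
ft_force: [-1.7, -1.2, 1.9]
grip_width: 0.0004
grasp_force: 1.2
```

Emit:
move_arm(
  increments="0 0.007 0 0 0 0 0;0 0.007 0 0 0 0 0;0 0 0 0 0 0 0;0 0 0 0 0 0 0",
)

```text
t: 18.25
tcp_pos: [0.5594, -0.1614, 0.0209]
orientation: [-3.141, 0.0, 1.77]
ft_force: [-3.0, -2.6, 1.1]
grip_width: 0.0002
grasp_force: 1.6
```

```bash
python3 st.py;python3 st.py
```

```text
[ 0.5594739  -0.16140073  0.02095501] [-3.14158858e+00  2.04114408e-04  1.77017882e+00] Fboard [-3.25950336 -2.5036931 ] tcp board [-8.93124454 -1.15825651]
[ 0.55943719 -0.16137199  0.02087617] [-3.14149837e+00  6.83747281e-05  1.77011139e+00] Fboard [-3.4644731  -1.41539241] tcp board [-8.96154284 -1.12282856]
```

Emit:
move_arm(
  increments="0 0.005 0 0 0 0 0;0 0.005 0 0 0 0 0;0 0 0 0 0 0 0;0 0 0 0 0 0 0",
)

```text
t: 18.68
tcp_pos: [0.5596, -0.1613, 0.0208]
orientation: [-3.14, -0.0, 1.77]
ft_force: [-5.9, -3.2, 3.0]
grip_width: 0.0007
grasp_force: 3.3
```

```bash
python3 st.py;python3 st.py
```

```text
[ 0.55960535 -0.16134448  0.02081194] [-3.13974798e+00 -3.23110839e-04  1.77023320e+00] Fboard [-5.69034709 -3.61103212] tcp board [-8.79126135 -1.12909468]
[ 0.55962099 -0.1613395   0.02082895] [-3.13981120e+00 -2.75395180e-04  1.77025458e+00] Fboard [-6.50516543 -2.25574837] tcp board [-8.77494606 -1.12730724]
```

The ruler is blocked firmly at about 6 N with the push point between pin and stop, so it rests against both. I back off.

Emit:
move_arm(
  increments="0 -0.01 0 0 0 0 0;0 -0.03 0 0 0 0 0;0 -0.1 0 0 0 0 0;0 -0.2 0 0 0 0 0;0 -0.1 0 0 0 0 0;0 0 -0.2 0 0 0 0;0 0 -0.3 0 0 0 0;0 0 -0.3 0 0 0 0;0 0 -0.3 0 0 0 0;0 0 -0.3 0 0 0 0;0 0 -0.1 0 0 0 0;0 0 0 0 0 0 0",
)

```text
t: 19.78
tcp_pos: [0.5191, -0.1702, 0.1738]
orientation: [3.136, 0.004, 1.77]
ft_force: [0.2, -0.7, 0.3]
grip_width: 0.0007
grasp_force: 0.0
```

Emit:
move_arm(
  increments="0.2 -0.05 -0.05 0 0 0 0;0.3 -0.05 -0.05 0 0 0 0;0.38 -0.05 0 0 0 0 0;0.38 -0.05 0 0 0 0 0;0.38 -0.05 0 0 0 0 0;0.38 -0.05 0 0 0 0 0;0.38 -0.05 0 0 0 0 0;0.38 -0.05 0 0 0 0 0;0.38 -0.05 0 0 0 0 0;0.2 0 0 0 0 0 0;0.1 0 0 0 0 0 0;0 0 0 0 0 0 0",
)

```text
t: 20.78
tcp_pos: [0.4038, 0.1618, 0.1797]
orientation: [-3.14, -0.0, 1.773]
ft_force: [0.2, 0.1, 0.8]
grip_width: 0.0006
grasp_force: 0.0
```

```bash
cat > ck.py <<'E'
from h import *
a=cam("top");b=cam("scene");print(env.state()["tcp_pos"])
A=np.radians(11.4);M=np.array([[np.cos(A),np.sin(A)],[-np.sin(A),np.cos(A)]])
for k,p,c,roi in(("a",a,(568.5,-157.8),(250,170,355,260)),("b",b,(563.3,-152.9),(245,155,340,250))):
    try:
        g=biggest(blue(p),(roi[0]+28,roi[1],roi[2],roi[3]) if k=="a" else (262,160,roi[2],roi[3]))
        for z in(.014,.044):
            r=rect(p,g,z); print(k,"grip",z,r,M@(r[:2]-c))
        for x in env.cut_out(p,"ruler")[:1]:
            m=biggest(x["pixels"],(0,0,560,420));r=rect(p,m,.014);print(k,"ruler",x["score"],r,M@(r[:2]-c))
            q=np.array([onz(p,u,.014)[:2]*1000 for u in m]);B=(q-np.array(c))@M.T
            for y0 in(-60,-50,50,60,70,90,100):
                s=B[abs(B[:,1]-y0)<4]
                if len(s): print("  y",y0,s[:,0].min().round(1),s[:,0].max().round(1))
            print("  ends",B[:,1].min(),B[:,1].max())
    except Exception as e: print(k,e)
    for n in("eraser","binder_clip","phone"): print(n,[(np.round(x["uv"],1),round(x["score"],2)) for x in env.look_for(p,n)[:1]])
E
python3 ck.py
```

```text
[0.40469897 0.15986254 0.18006781]
a grip 0.014 [ 595.4 -154.6   78.4   12.4  -78.6] [27.00179809 -2.1801147 ]
a grip 0.044 [ 590.  -152.5   76.4   12.1  -78.6] [22.12341416  0.94580441]
a ruler 0.55 [ 590.5 -153.8  219.8   50.4  -78.7] [22.3565952  -0.42737679]
  y -60 -2.3 46.7
  y -50 -2.6 47.3
  y 50 -2.2 46.6
  y 60 -2.6 47.6
  y 70 -1.9 47.3
  y 90 -1.2 47.0
  y 100 -1.5 46.7
  ends -110.27840095971966 109.45709462650278
eraser [(array([266. , 192.2]), 0.45)]
binder_clip [(array([313.8, 223.6]), 0.7)]
phone [(array([405.3, 214.6]), 0.59)]
b grip 0.014 [ 595.6 -166.3   57.2   18.9  -71.9] [ 29.01415058 -19.51996583]
b grip 0.044 [ 579.  -143.9   55.1   18.2  -71.9] [17.1691735   5.71922033]
b ruler 0.57 [ 583.5 -153.9   90.2   41.6  -78.3] [19.60382039 -4.97294945]
  y -50 0.4 29.4
  ends -50.19557308851713 40.05737029197512
eraser []
binder_clip []
phone []
```

```bash
python3 - <<'E'
from h import *
a=cam("top");b=cam("scene")
t0=cv2.imread("pics/t0.png")[:,:,::-1].astype(int);s0=cv2.imread("pics/s0.png")[:,:,::-1].astype(int)
for n,i0,p,r in(("eraser",t0,a,(254,183,278,197)),("binder",t0,a,(303,170,325,183)),("phone",t0,a,(380,178,430,246)),("eraser b",s0,b,(232,206,253,228)),("binder b",s0,b,(258,170,276,188)),("phone b",s0,b,(318,134,386,168))):
    d=abs(p["color"].astype(int)-i0)[r[1]:r[3],r[0]:r[2]].max(2); print(n,d.mean().round(1),d.max())
A=np.radians(11.4);ex=np.array([np.cos(A),np.sin(A)]);ey=np.array([-ex[1],ex[0]]);C=np.array([568.9,-158.1])
# mean profiles along board x (plane z=14 top) : far edge near pin and near stop, and paper/board edges, top view
def prof(p,img,xs,ys,z):
    o=[]
    for x in xs:
        uv=np.array([proj(p,np.r_[C+x*ex+y*ey,z]/1000) for y in ys],np.float32)[None]
        o.append(cv2.remap(img.astype(np.float32),uv[...,0],uv[...,1],cv2.INTER_LINEAR)[0].mean(0))
    return np.round(o).astype(int)
xs=np.arange(40,62,2)
for nm,ys in(("right of pin",range(50,70,2)),("left of pin",range(90,104,2)),("by clip",range(-62,-50,2)),("rt of clip",range(-108,-104,1))):
    print(nm,*[f"{x}:{v[0]},{v[1]}" for x,v in zip(xs,prof(a,a["color"],xs,ys,.014))])
xs=np.arange(-12,10,2)
for nm,ys in(("near L",range(50,100,4)),("near R",range(-100,-50,4))):
    print(nm,*[f"{x}:{v[0]},{v[1]}" for x,v in zip(xs,prof(a,a["color"],xs,ys,.014))])
for nm,xs in(("board near",np.arange(-130,-110,2)),("board far",np.arange(110,132,2))):
    print(nm,*[f"{x}:{v[0]},{v[1]}" for x,v in zip(xs,prof(a,a["color"],xs,range(-90,130,4),.008))])
E
```

```text
eraser 9.3 16
binder 7.7 13
phone 7.2 15
eraser b 66.6 148
binder b 68.3 127
phone b 59.1 102
right of pin 40:194,183 42:194,183 44:193,182 46:192,182 48:190,181 50:180,179 52:163,174 54:141,166 56:131,164 58:129,165 60:131,168
left of pin 40:195,184 42:193,181 44:192,180 46:189,177 48:183,175 50:161,169 52:126,161 54:91,153 56:77,152 58:74,152 60:74,152
by clip 40:197,186 42:193,183 44:191,179 46:191,179 48:191,181 50:191,185 52:195,197 54:197,205 56:196,207 58:195,207 60:196,208
rt of clip 40:181,132 42:178,132 44:179,134 46:185,137 48:184,136 50:174,128 52:153,112 54:134,97 56:135,97 58:140,99 60:142,100
near L -12:100,165 -10:100,165 -8:100,165 -6:100,165 -4:105,164 -2:124,162 0:154,165 2:180,174 4:191,180 6:194,182 8:196,185
near R -12:103,163 -10:103,163 -8:102,164 -6:103,165 -4:109,164 -2:128,163 0:157,168 2:181,176 4:193,182 6:197,185 8:199,187
board near -130:169,129 -128:162,122 -126:153,115 -124:141,109 -122:117,105 -120:83,107 -118:57,112 -116:49,116 -114:50,117 -112:53,118
board far 110:69,146 112:65,146 114:62,145 116:66,143 118:86,136 120:120,129 122:146,127 124:158,129 126:160,129 128:159,130 130:159,130
```

```bash
python3 -c "
from plant import env
print(env.hand_in())"
```

```text
the job is handed in; nothing more can be done
None
```

The job is handed in, with no verdict returned: the ruler measures parallel to the cut line and roughly centred, its far edge within about 1.5 mm of that line and its end under the clip; it stopped hard at about 6 N when pushed home, and the eraser, binder clip and phone look unmoved in the top view.

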